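# Clear the papercraft mat: scraper into its slot, tape rolls onto the spindle

### The arm

A 6-joint arm with a two-finger parallel gripper is mounted at the origin on the work surface. World frame = base frame: x ahead of the robot, y to its left, z up, the work surface at z = 0. Lengths are in m, angles in rad, forces in N, time in s.
With the tool pointing down it reaches from about 0.3 to 0.775 m from the base axis. Payload 14.6 kg.
Tool frame: the origin (TCP) lies at the very end of the fingers, on their centre line; the grasp point (between the pads) lies manip.grasp_offset behind it (manip.grasp_offset is the distance from the TCP to the grasp point, in m); y points along the fingers, z is the direction in which the jaws open and shut, and the axes are right-handed (so a half turn about y gives the same grasp; the last joint's range is limited). The gripper opens to 85 mm and grips with 20 to 120 N. Pads are 22 mm wide; open, the fingers measure 114 mm over their backs; the gripper's body (76 mm by 85 mm) begins 54 mm behind the grasp point. The pads swing forward as they close: fully open they stand 13 mm farther back than shut.
Start: joints at [-1.375, 0.3, 1.521, -0, 1.321, -0.067], TCP at [0.143, -0.531, 0.231] pointing down, gripper open.
Joint ranges: [-3.03, 3.03], [-0.79, 2.21], [0.23, 2.52], [-1.04, 4.18], [0, 3.07], [-2.55, 2.55]. Speed limits (rad/s): [2.22, 2.22, 2.57, 3.14, 3.14, 3.14].

### API

Orientations are given as a unit quaternion [x, y, z, w].
In Python, from bench import manip, grab_frame, camera_model, job gives the robot as it stands.
- The arm moves only by the tool servo_tool, never from a script. Its argument "rows" is a list of rows, each an object of numbers: "grip": the opening in per cent of the stroke, from 0 (shut) to 100 (fully open); "dx", "dy", "dz": the shift along the tool's x, y, z in cm; "wx", "wy", "wz": the turn, a rotation vector about the tool's x, y, z in rad. In form: [{"grip": .., "dx": .., "dy": .., "dz": .., "wx": .., "wy": .., "wz": ..}, ...]. A call has 1 to 8 rows; each row is the pose to reach, as a shift and turn from the pose commanded when the call began, along the tool's axes at that moment; what a row does not reach only later rows make up. A row lasts 1/10 s, in which the tool goes at most 50 mm and 8.59 degrees, less where a joint would pass 70% of its speed; a pose out of reach is approached as far as the arm can. A call with a gripper value outside its range is refused whole. The fingers move at their own pace and stop on an object; "squeeze" is the grip in N (left out, the last holds). Time passes only in rows, so rows that repeat a pose let the fingers close. It gives the time, the measured TCP pose, the force and the opening at its end, in the units of the state.
- manip.observe(): the state, without advancing time (a new reading comes with each control period).
- grab_frame(name): name is "scene" or "top"; returns the picture (480x640x3 uint8, red, green, blue); there is no depth.
- camera_model(name): a dict with "vertical_fov" (degrees; the focal length in pixels is half the picture's height over the tangent of half this angle, whatever the lens; pixels are square), "cx", "cy" (the principal point, pixels), "R" (3x3) and "t" (3): a world point X has camera coordinates R X + t. Camera axes: x right, y down, z forward; pixel columns grow to the right and rows downward; lengths in m; the calibration is good to about 2 mm. A picture is of the moment at which its call begins. camera_model takes no time and is no camera call.
- job.hand_in(): hands the job in, once; it reports no verdict.
The state is a dict: "t": time; "joint_positions": joint angles; "qd": joint speeds; "tau": joint torques, N m; "position": TCP position; "tool_rot": TCP orientation; "force": force on the tool from outside, world axes, zero at the start; "moment": the same for the moment, N m; "grip_width": opening from 0.0 (shut) to 1.0 (fully open).
Only numpy, scipy, OpenCV 4.12 (cv2) and the standard library are available. Lean on these libraries where they do the work, as an engineer would, in place of code of your own. Each camera call takes 0.05 s, during which the arm holds its last target. There are 200 camera calls.

### The job

Clear the cutting mat: thread both tape rolls down the spindle, the large yellow roll fully home on the foot first and then the small blue one flat on top of it, and slide the red-handled scraper blade first into the sloping slot of the wooden block until its tip rests on the slot's bottom. Leave everything let go and at rest, and do not disturb the two marker cases, the snips or the microphone.

Things in the scene. Friction and masses are not known exactly. Their poses are not given: they have to be found in the camera images.
- scraper: Flat scraper lying on the mat, 190 mm long. Origin: on its underside where blade and handle meet. x runs along the blade to its tip, y across, z up. Steel blade: x 0 to 90 mm, 50 mm wide, 4 mm thick (z 0 to 4). Red handle with dark ferrule: x 0 to -100 mm, 24 mm wide, 16 mm thick (z 0 to 16). 0.14 kg, balances at x about -10 mm.
- scraper_tip (a point): Middle of the scraper blade's end edge: 90 mm from the scraper's origin along its x, at mid-thickness (z 2 mm).
- block: Wooden tool block, fixed. Origin: centre of its underside on the mat. Base 125 mm (x) by 96 mm (y), 12 mm thick; on it a dark wooden sheath (85 mm long, 76 wide, 28 thick) slopes up at 35 degrees towards -x, its open mouth at the upper end, 74 mm above the mat, facing up and towards the robot. Highest point about 95 mm.
- slot: Slot of the block (fixed to it). Origin: centre of the mouth, at (-35, 0, 74) mm in the block's frame. x points into the slot (35 degrees down, to the block's +x), y across its width, z square to its flat, upwards. 56 mm wide (y), 8 mm high (z), 75 mm deep (x) to a solid bottom; walls 10 mm; flared steel lips stand 7 mm out before the mouth. Tip at the bottom: 15 mm of blade still shows.
- spindle: Tape spindle, fixed. Origin: centre of the underside of its foot, z up. Grey round foot 80 mm across and 12 mm high; on it a bright upright post 20 mm across, its top 72 mm above the mat, tapering over the last 8 mm.
- roll_large: Large yellow tape roll lying flat: 66 mm outside, 25 mm hole, 26 mm high. Origin: centre of its underside, z its axis.
- roll_small: Small blue tape roll lying flat: 54 mm outside, 25 mm hole, 20 mm high. Origin: centre of its underside, z its axis.
- markers_a: Clear case of markers with blue, green and black caps, standing: 100 mm (x) by 50 mm (y) by 124 mm high, origin at the centre of its underside. Leave alone.
- markers_b: Clear case of markers with yellow, orange, red and black caps, standing: 100 mm (x) by 50 mm (y) by 124 mm high, origin at the centre of its underside. Leave alone.
- snips: Red-handled snips lying flat, about 155 mm long along x (from -80 to 75 mm), 60 mm wide, 14 mm high, origin on its underside, 12 mm behind the pivot; jaws to +x. Leave alone.
- mic: Desk microphone standing: black round foot 90 mm across, 12 mm high, body up to 54 mm across, red foam top, 188 mm high. Origin: centre of its underside. Leave alone.

How it is judged:
By the outcome, as a careful person would: the job done as asked, in the order asked, and still so for the second after the job is handed in, with the robot touching nothing.
It also fails if it takes over 72 s, if anything falls off the work surface, if the arm or the gripper's body presses on something with over 40 N, if the wrist force passes 120 N, or if a joint passes its speed limit or range.

## Working session

There is one attempt and no reset: what is moved stays moved. The work goes in short steps, Python scripts to look and compute and a tool call to move; the robot and the scene stay as the last step left them, time stands still between calls to the robot, and variables do not carry over. Pictures are saved under pics/ and viewed, about 8 in all and at most 12, crops included, and the job is handed in when it is done.

Besides the shell and the picture viewer there is one more tool, called after "Request:" as name([rows], argument=value, ...), one row to a line, values as JSON. servo_tool: Moves the arm, as the interface text tells. Its arguments: {"type":"object","properties":{"rows":{"type":"array","items":{"type":"object","properties":{"grip":{"type":"number"},"dx":{"type":"number"},"dy":{"type":"number"},"dz":{"type":"number"},"wx":{"type":"number"},"wy":{"type":"number"},"wz":{"type":"number"}}}},"squeeze":{"type":"number"}},"required":["rows"]}

```bash
ls; mkdir -p pics
python3 - <<'E'
from bench import manip, grab_frame, camera_model, job
import cv2,numpy as np
for n in("scene","top"):
    im=grab_frame(n); cv2.imwrite(f"pics/{n}0.png",im[:,:,::-1]); m=camera_model(n)
    print(n,m)
s=manip.observe(); print(s, manip.grasp_offset)
E
```

```text
pics
scene {'vertical_fov': 42.251272779187914, 'cx': 313.6000174449651, 'cy': 244.0698588122621, 'R': array([[-0.28338753,  0.95897977, -0.00702232],
       [ 0.79512006,  0.23085892, -0.56079252],
       [-0.53616752, -0.1645052 , -0.82792659]]), 't': array([ 0.16153659, -0.40277036,  1.79474594])}
top {'vertical_fov': 42.41651449092366, 'cx': 314.45289868267025, 'cy': 238.46466997647278, 'R': array([[ 0.02700895, -0.99958196,  0.01031615],
       [-0.9857491 , -0.02834649, -0.16581674],
       [ 0.16603984, -0.0056906 , -0.98610263]]), 't': array([-0.00362809,  0.5689567 ,  1.64083309])}
{'t': 0.1, 'joint_positions': array([-1.37464071e+00,  3.00468434e-01,  1.52153673e+00,  7.60383766e-06,
        1.32071242e+00, -6.65757275e-02]), 'qd': array([-0.00135457, -0.00078561, -0.00229532, -0.00071593,  0.0022213 ,
       -0.00129012]), 'tau': array([ 1.69025530e-03, -5.44376600e+01, -3.62372196e+01, -2.00901763e-05,
        3.01962886e-03, -6.71348076e-06]), 'position': array([ 0.1428146 , -0.53090814,  0.23074154]), 'tool_rot': array([-0.0926451 ,  0.70141134, -0.70061722,  0.09259879]), 'force': array([-0.21681155,  0.14633218, -0.2022818 ]), 'moment': array([ 0.06963974, -0.01275501,  0.01844274]), 'grip_width': 1.0030947828964647} 0.0187
```

View pics/scene0.png

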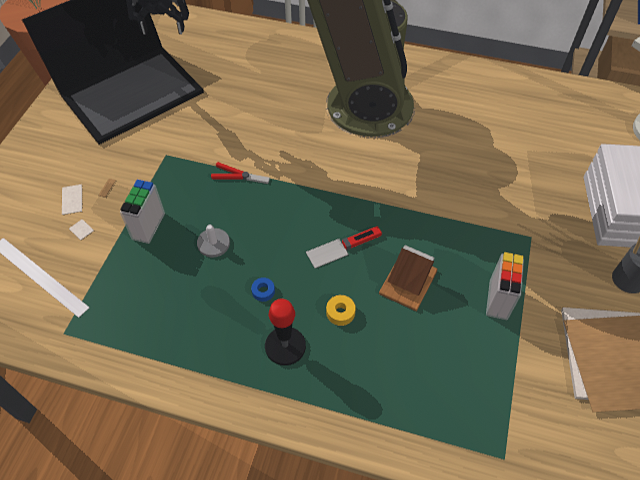

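View pics/top0.png

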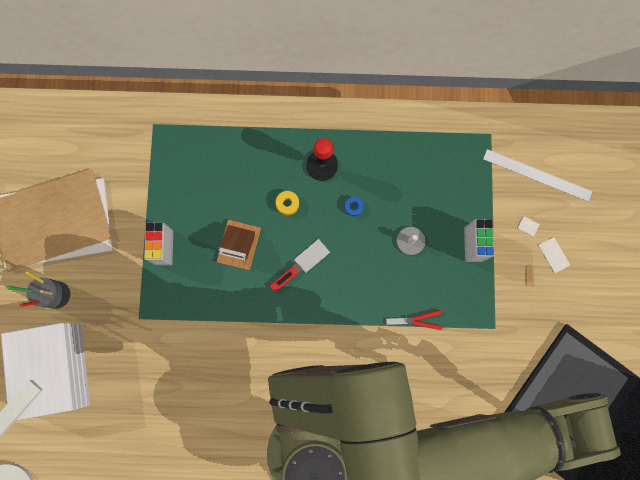

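```bash
cat > h.py <<'E'
import cv2,numpy as np
from bench import manip,grab_frame,camera_model
from scipy.spatial.transform import Rotation as Ro
def cam(n):
    m=camera_model(n); f=240/np.tan(np.radians(m['vertical_fov']/2)); return f,m['cx'],m['cy'],np.array(m['R']),np.array(m['t'])
def ray(n,p):
    f,cx,cy,R,t=cam(n); d=R.T@np.array([(p[0]-cx)/f,(p[1]-cy)/f,1]); return -R.T@t,d/np.linalg.norm(d)
def onz(n,p,z):
    c,d=ray(n,p); return c+d*(z-c[2])/d[2]
def proj(n,X):
    f,cx,cy,R,t=cam(n); q=R@np.array(X)+t; return np.array([f*q[0]/q[2]+cx,f*q[1]/q[2]+cy])
def tri(pt,ps):
    c1,d1=ray('top',pt);c2,d2=ray('scene',ps)
    A=np.stack([d1,-d2],1);s=np.linalg.lstsq(A,c2-c1,rcond=None)[0]
    a,b=c1+s[0]*d1,c2+s[1]*d2; return (a+b)/2,np.linalg.norm(a-b)
def blob(im,lo,hi,box):
    h=cv2.cvtColor(im,cv2.COLOR_RGB2HSV); m=cv2.inRange(h,np.array(lo),np.array(hi)); k=np.zeros_like(m); x0,y0,x1,y1=box; k[y0:y1,x0:x1]=m[y0:y1,x0:x1]
    c=cv2.findContours(k,cv2.RETR_EXTERNAL,cv2.CHAIN_APPROX_NONE)[0]; return max(c,key=cv2.contourArea),k
def cen(c):
    m=cv2.moments(cv2.convexHull(c)); return np.array([m['m10']/m['m00'],m['m01']/m['m00']])
E
python3 - <<'E'
from h import *
T=cv2.imread('pics/top0.png')[:,:,::-1].copy();S=cv2.imread('pics/scene0.png')[:,:,::-1].copy()
for nm,lo,hi,bt,bs,z in(('Y',(20,120,90),(32,255,255),(260,180,320,225),(315,285,365,335),.013),('B',(100,140,60),(125,255,255),(335,185,375,225),(240,265,285,310),.010)):
    for n,im,b in(('top',T,bt),('scene',S,bs)):
        c,k=blob(im,lo,hi,b); p=cen(c); print(nm,n,p,onz(n,p,z),cv2.boundingRect(c))
cv2.imwrite('pics/tc.png',cv2.resize(T[150:320,205:465],None,fx=3,fy=3,interpolation=cv2.INTER_CUBIC)[:,:,::-1])
cv2.imwrite('pics/sc.png',cv2.resize(S[210:335,190:450],None,fx=3,fy=3,interpolation=cv2.INTER_CUBIC)[:,:,::-1])
E
```

```text
Y top [286.885896   202.66591844] [0.67447903 0.09229237 0.013     ] (275, 191, 24, 25)
Y scene [340.42780122 309.80942335] [0.6754437  0.09458482 0.013     ] (326, 295, 30, 31)
B top [353.4684058  206.11130435] [ 0.67073138 -0.09539293  0.01      ] (344, 197, 20, 20)
B scene [262.69438117 288.92520881] [ 0.67158093 -0.09312257  0.01      ] (251, 277, 24, 25)
```

View pics/tc.png

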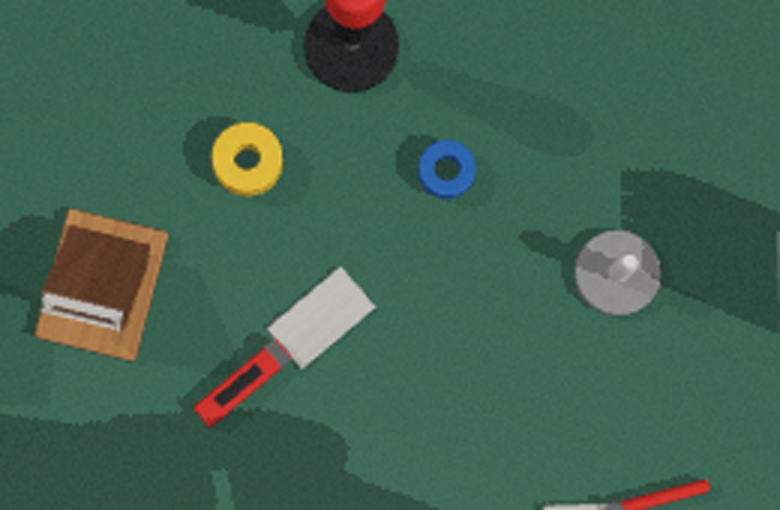

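View pics/sc.png

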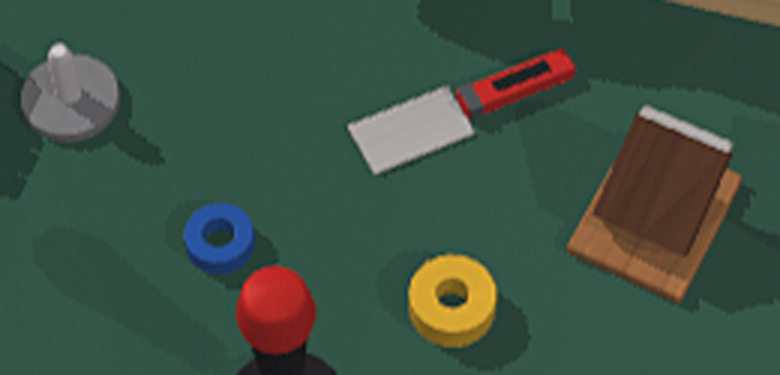

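Run:
```python
from h import *
T=cv2.imread('pics/top0.png')[:,:,::-1].copy();S=cv2.imread('pics/scene0.png')[:,:,::-1].copy()
# scraper blade and handle
for n,im,b in(('top',T,(290,235,335,275)),('scene',S,(303,236,350,272))):
    c,k=blob(im,(0,0,120),(180,45,255),b); r=cv2.minAreaRect(c); q=np.array([onz(n,p,.004)for p in cv2.boxPoints(r)]); print(n,'blade',cen(c),onz(n,cen(c),.004),[round(float(np.linalg.norm(q[i]-q[i-1])),4)for i in range(4)])
    pts=np.array([onz(n,p[0],.004)[:2] for p in c]); r=cv2.minAreaRect((pts*1000).astype(np.float32)); print(' metric rect',r, cv2.boxPoints(r).round(1).tolist())
for n,im,b in(('top',T,(260,255,305,300)),('scene',S,(335,222,390,255))):
    c,k=blob(im,(0,120,90),(10,255,255),b); pts=np.array([onz(n,p[0],.014)[:2] for p in c]); r=cv2.minAreaRect((pts*1000).astype(np.float32)); print(n,'handle',r, onz(n,cen(c),.014))
# spindle
for n,im,b in(('top',T,(392,220,430,260)),('scene',S,(192,222,235,262))):
    c,k=blob(im,(0,0,80),(180,40,255),b); print(n,'foot',cv2.boundingRect(c),cen(c),onz(n,cen(c),.006))
    g=im[b[1]:b[3],b[0]:b[2]].sum(2); y,x=np.where(g>.93*g.max()); p=(x.mean()+b[0],y.mean()+b[1]); print(' posttop',p,len(x),onz(n,p,.072))
# base
for n,im,b in(('top',T,(210,212,268,278)),('scene',S,(375,240,442,315))):
    c,k=blob(im,(5,90,40),(18,255,255),b); h=cv2.convexHull(c); a=cv2.approxPolyDP(h,3,True)[:,0]
    print(n,'base',a.tolist(),[onz(n,p,.012).round(4)[:2].tolist() for p in a])
    c,k=blob(im,(0,0,130),(180,50,255),b); r=cv2.minAreaRect(c); print(' lips',r,cen(c),onz(n,cen(c),.08), cv2.boxPoints(r).round(1).tolist())
```

```text
top blade [311.60171674 255.50615165] [0.52777351 0.01862493 0.004     ] [0.0513, 0.0915, 0.0516, 0.0911]
 metric rect ((527.995849609375, 18.325653076171875), (51.43699645996094, 91.10932922363281), 42.076534271240234) [[478.3999938964844, 34.900001525878906], [539.4000244140625, -32.70000076293945], [577.5999755859375, 1.7000000476837158], [516.5999755859375, 69.4000015258789]]
scene blade [326.34112032 252.82592313] [0.53011182 0.02040279 0.004     ] [0.0521, 0.0961, 0.0531, 0.0942]
 metric rect ((529.5772094726562, 20.63811492919922), (51.897483825683594, 90.77568054199219), 41.93505859375) [[479.8999938964844, 37.099998474121094], [540.5999755859375, -30.5], [579.2000122070312, 4.199999809265137], [518.5, 71.69999694824219]]
top handle ((459.597412109375, 93.6365737915039), (25.87752914428711, 86.4251708984375), 42.16697311401367) [0.46007766 0.09337384 0.014     ]
scene handle ((463.9775085449219, 97.81444549560547), (31.316967010498047, 87.51610565185547), 42.23217010498047) [0.46421997 0.09775971 0.014     ]
top foot (396, 227, 29, 28) [410.39679957 240.47681041] [ 0.57783998
[... 526 characters left out ...]
5), (26.678918838500977, 6.063390254974365), 14.03624439239502) [231.93055556 253.36645299] [0.51684174 0.23093023 0.08      ] [[218.0, 253.0], [219.5, 247.10000610351562], [245.39999389648438, 253.60000610351562], [243.89999389648438, 259.5]]
scene base [[402, 248], [433, 261], [436, 268], [416, 310], [379, 293]] [[0.4708, 0.1935], [0.4868, 0.272], [0.5042, 0.2823], [0.6275, 0.2588], [0.6079, 0.1684]]
 lips ((418.04833984375, 252.38583374023438), (31.91506004333496, 3.648447275161743), 22.932100296020508) [417.93993994 252.39189189] [0.51915605 0.23286143 0.08      ] [[402.6000061035156, 247.8000030517578], [404.1000061035156, 244.5], [433.5, 256.8999938964844], [432.0, 260.29998779296875]]
```

```bash
cat >> h.py <<'E'
def st():
    s=manip.observe(); R=Ro.from_quat(s['tool_rot']); return s,R
def goto(P,Rt=None,P0=None,R0=None):
    """shift (cm) and rotvec in current tool axes to reach world P (m), rotation Rt"""
    s,R=st(); P0=s['position'] if P0 is None else P0; R0=R if R0 is None else R0
    d=R0.inv().apply(np.array(P)-P0)*100; w=(R0.inv()*(Rt or R0)).as_rotvec(); print('d',d.round(2),'w',w.round(3)); return d,w
def down(a):
    "tool down, jaw axis (tool z) at world angle a (deg)"
    a=np.radians(a); z=np.array([np.cos(a),np.sin(a),0]); y=np.array([0,0,-1.]); x=np.cross(y,z); return Ro.from_matrix(np.stack([x,y,z],1))
E
python3 - <<'E'
from h import *
s,R=st(); print(R.as_matrix().round(3)); z=R.as_matrix()[:,2]; print(np.degrees(np.arctan2(z[1],z[0])))
for a in(-15,0,15,30,60,90,-165):
    print(a,end=' ');goto([.675,.0934,.15],down(a))
E
```

```text
[[-0.966 -0.     0.26 ]
 [-0.26   0.001 -0.966]
 [-0.    -1.    -0.001]]
-74.94670844053395
-15 d [-67.61   8.13 -46.46] w [ 1.000e-03 -1.046e+00 -1.000e-03]
0 d [-67.61   8.13 -46.46] w [ 1.000e-03 -1.308e+00 -1.000e-03]
15 d [-67.61   8.13 -46.46] w [ 1.00e-03 -1.57e+00 -1.00e-03]
30 d [-67.61   8.13 -46.46] w [ 1.000e-03 -1.832e+00 -1.000e-03]
60 d [-67.61   8.13 -46.46] w [ 0.000e+00 -2.355e+00 -1.000e-03]
90 d [-67.61   8.13 -46.46] w [ 0.000e+00 -2.879e+00 -2.000e-03]
-165 d [-67.61   8.13 -46.46] w [1.000e-03 1.572e+00 1.000e-03]
```

Request:
servo_tool([
  {"grip":100,"dx":-67.6,"dy":4,"dz":-46.5,"wy":-1.308},
  {"grip":100,"dx":-67.6,"dy":4,"dz":-46.5,"wy":-1.308},
  {"grip":100,"dx":-67.6,"dy":4,"dz":-46.5,"wy":-1.308},
  {"grip":100,"dx":-67.6,"dy":4,"dz":-46.5,"wy":-1.308},
  {"grip":100,"dx":-67.6,"dy":4,"dz":-46.5,"wy":-1.308},
  {"grip":100,"dx":-67.6,"dy":4,"dz":-46.5,"wy":-1.308},
  {"grip":100,"dx":-67.6,"dy":4,"dz":-46.5,"wy":-1.308},
  {"grip":100,"dx":-67.6,"dy":4,"dz":-46.5,"wy":-1.308},
])

```text
invalid input
```

Run:
```python
from h import *
s,R=st(); print(s['t'],s['position'],s['qd'].round(2)); goto([.675,.0934,.12],down(0))
print(onz('top',(322,165),.012))
```

```text
0.1 [ 0.1428146  -0.53090814  0.23074154] [-0. -0. -0. -0.  0. -0.]
d [-67.61  11.13 -46.45] w [ 1.000e-03 -1.308e+00 -1.000e-03]
[ 0.78731521 -0.00371445  0.012     ]
```

Request:
servo_tool([
  {"grip":100,"dx":-33,"dy":2,"dz":-23,"wx":0,"wy":-0.65,"wz":0},
  {"grip":100,"dx":-33,"dy":2,"dz":-23,"wx":0,"wy":-0.65,"wz":0},
], squeeze=40)

```text
t: 0.3
position: [0.2072, -0.4537, 0.2255]
tool_rot: [-0.198, 0.679, -0.679, 0.198]
force: [1.3, 0.1, -0.2]
grip_width: 1.002
```

Run:
```python
from h import *
goto([.675,.0934,.19],down(0))
```

```text
d [-68.83   3.6  -21.07] w [ 1.000e-03 -1.004e+00 -1.000e-03]
```

Request:
servo_tool([
  {"grip":100,"dx":-68.8,"dy":3.6,"dz":-21,"wx":0,"wy":-1.004,"wz":0},
  {"grip":100,"dx":-68.8,"dy":3.6,"dz":-21,"wx":0,"wy":-1.004,"wz":0},
  {"grip":100,"dx":-68.8,"dy":3.6,"dz":-21,"wx":0,"wy":-1.004,"wz":0},
  {"grip":100,"dx":-68.8,"dy":3.6,"dz":-21,"wx":0,"wy":-1.004,"wz":0},
  {"grip":100,"dx":-68.8,"dy":3.6,"dz":-21,"wx":0,"wy":-1.004,"wz":0},
  {"grip":100,"dx":-68.8,"dy":3.6,"dz":-21,"wx":0,"wy":-1.004,"wz":0},
  {"grip":100,"dx":-68.8,"dy":3.6,"dz":-21,"wx":0,"wy":-1.004,"wz":0},
  {"grip":100,"dx":-68.8,"dy":3.6,"dz":-21,"wx":0,"wy":-1.004,"wz":0},
])

```text
t: 1.1
position: [0.469, -0.1502, 0.2062]
tool_rot: [-0.5, 0.5, -0.5, 0.5]
force: [0.9, -0.6, -0.6]
grip_width: 1.002
```

Run:
```python
from h import *
goto([.675,.0934,.08],down(0))
```

```text
d [-24.37  12.61  20.59] w [ 0. -0.  0.]
```

Request:
servo_tool([
  {"grip":100,"dx":-24.4,"dy":12.6,"dz":20.6,"wx":0,"wy":0,"wz":0},
  {"grip":100,"dx":-24.4,"dy":12.6,"dz":20.6,"wx":0,"wy":0,"wz":0},
  {"grip":100,"dx":-24.4,"dy":12.6,"dz":20.6,"wx":0,"wy":0,"wz":0},
  {"grip":100,"dx":-24.4,"dy":12.6,"dz":20.6,"wx":0,"wy":0,"wz":0},
  {"grip":100,"dx":-24.4,"dy":12.6,"dz":20.6,"wx":0,"wy":0,"wz":0},
  {"grip":100,"dx":-24.4,"dy":12.6,"dz":20.6,"wx":0,"wy":0,"wz":0},
  {"grip":100,"dx":-24.4,"dy":12.6,"dz":20.6,"wx":0,"wy":0,"wz":0},
  {"grip":100,"dx":-24.4,"dy":12.6,"dz":20.6,"wx":0,"wy":0,"wz":0},
])

```text
t: 1.9
position: [0.6751, 0.0947, 0.0758]
tool_rot: [-0.501, 0.501, -0.499, 0.499]
force: [-0.3, -0.1, -0.2]
grip_width: 1.0
```

Run:
```python
from h import *
goto([.675,.0934,.006],down(0))
T=grab_frame('top');S=grab_frame('scene')
v=np.hstack([cv2.resize(T[140:260,230:350],None,fx=3,fy=3),cv2.resize(S[230:350,280:400],None,fx=3,fy=3)]); cv2.imwrite('pics/a1.png',v[:,:,::-1])
```

```text
d [0.13 6.98 0.03] w [ 0.005 -0.    -0.   ]
```

View pics/a1.png

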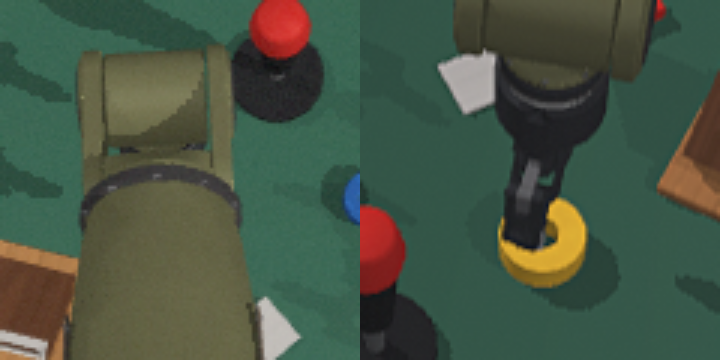

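Request:
servo_tool([
  {"grip":100,"dx":0,"dy":4,"dz":0,"wx":0,"wy":0,"wz":0},
  {"grip":100,"dx":0,"dy":6,"dz":0,"wx":0,"wy":0,"wz":0},
  {"grip":100,"dx":0,"dy":7.4,"dz":0,"wx":0,"wy":0,"wz":0},
  {"grip":60,"dx":0,"dy":7.4,"dz":0,"wx":0,"wy":0,"wz":0},
  {"grip":60,"dx":0,"dy":7.4,"dz":0,"wx":0,"wy":0,"wz":0},
  {"grip":60,"dx":0,"dy":7.4,"dz":0,"wx":0,"wy":0,"wz":0},
  {"grip":60,"dx":0,"dy":7.4,"dz":0,"wx":0,"wy":0,"wz":0},
], squeeze=50)

```text
t: 2.7
position: [0.6757, 0.091, 0.0077]
tool_rot: [0.498, -0.501, 0.501, -0.5]
force: [0.4, -0.4, 4.8]
grip_width: 0.748
```

Request:
servo_tool([
  {"grip":60,"dx":0,"dy":-3,"dz":0,"wx":0,"wy":0,"wz":0},
  {"grip":60,"dx":0,"dy":-8,"dz":0,"wx":0,"wy":0,"wz":0},
  {"grip":60,"dx":0,"dy":-12,"dz":0,"wx":0,"wy":0,"wz":0},
  {"grip":60,"dx":0,"dy":-12,"dz":0,"wx":0,"wy":0,"wz":0},
])

```text
t: 3.1
position: [0.6776, 0.0912, 0.134]
tool_rot: [0.496, -0.498, 0.503, -0.502]
force: [-0.3, 0.7, -0.2]
grip_width: 0.751
```

Run:
```python
from h import *
s,R=st();print(s['position'],s['force'],s['grip_width'],R.as_matrix().round(3).tolist())
S=grab_frame('scene');T=grab_frame('top')
for n,im,b in(('scene',S,(250,200,450,400)),('top',T,(230,100,400,260))):
  try:
    c,k=blob(im,(20,120,90),(32,255,255),b); p=cen(c); print(n,p,onz(n,p,s['position'][2]+.006),cv2.boundingRect(c))
  except Exception as e: print(n,e)
goto([.5785,-.256,.13],down(0))
```

```text
[0.67755787 0.09124582 0.13397603] [-0.28870875  0.66166838 -0.1620611 ] 0.750587971708759 [[-0.004, 0.011, 1.0], [-1.0, 0.001, -0.004], [-0.001, -1.0, 0.011]]
scene [350.00155039 284.44289406] [0.67863965 0.11235341 0.13997603] (342, 269, 17, 30)
top max() iterable argument is empty
d [34.74 -0.28 -9.54] w [-0.002 -0.004 -0.   ]
```

Request:
servo_tool([
  {"grip":60,"dx":3,"dy":0,"dz":-4,"wx":0,"wy":0,"wz":0},
  {"grip":60,"dx":6,"dy":0,"dz":-7.5,"wx":0,"wy":0,"wz":0},
  {"grip":60,"dx":34.7,"dy":0,"dz":-9.5,"wx":0,"wy":0,"wz":0},
  {"grip":60,"dx":34.7,"dy":0,"dz":-9.5,"wx":0,"wy":0,"wz":0},
  {"grip":60,"dx":34.7,"dy":0,"dz":-9.5,"wx":0,"wy":0,"wz":0},
  {"grip":60,"dx":34.7,"dy":0,"dz":-9.5,"wx":0,"wy":0,"wz":0},
  {"grip":60,"dx":34.7,"dy":0,"dz":-9.5,"wx":0,"wy":0,"wz":0},
  {"grip":60,"dx":34.7,"dy":0,"dz":-9.5,"wx":0,"wy":0,"wz":0},
])

```text
t: 4.0
position: [0.5774, -0.2582, 0.1246]
tool_rot: [-0.499, 0.502, -0.501, 0.498]
force: [0.8, 0.2, -0.0]
grip_width: 0.749
```

Request:
servo_tool([
  {"grip":60,"dx":0,"dy":2,"dz":0,"wx":0,"wy":0,"wz":0},
  {"grip":60,"dx":0,"dy":2,"dz":0,"wx":0,"wy":0,"wz":0},
  {"grip":60,"dx":0,"dy":2,"dz":0,"wx":0,"wy":0,"wz":0},
])

```text
t: 4.3
position: [0.5783, -0.2549, 0.1053]
tool_rot: [-0.499, 0.502, -0.5, 0.499]
force: [0.8, 0.6, -0.5]
grip_width: 0.748
```

Run:
```python
from h import *
s,R=st();print(s['t'],s['position'],s['force'],s['grip_width'],R.as_matrix().round(3).tolist())
S=grab_frame('scene');T=grab_frame('top')
h=cv2.cvtColor(S,cv2.COLOR_RGB2HSV)[150:300,150:270]; k=cv2.inRange(h,(20,100,60),(34,255,255)); y,x=np.where(k); print('yellow px',x.min()+150,x.max()+150,y.min()+150,y.max()+150,len(x))
v=np.hstack([cv2.resize(S[170:270,150:280],None,fx=3,fy=3),cv2.resize(T[170:270,350:480],None,fx=3,fy=3)]);cv2.imwrite('pics/a2.png',v[:,:,::-1])
P=s['position']; 
for dz in(-.0077,.0183): print([proj('scene',P+[0,d,dz]).round(1).tolist() for d in(-.033,0,.033)])
```

```text
4.3 [ 0.57825778 -0.25486505  0.10528551] [ 0.76331224  0.59654259 -0.49065191] 0.7479624247008706 [[-0.004, -0.002, 1.0], [-1.0, 0.001, -0.004], [-0.001, -1.0, -0.002]]
yellow px 166 241 151 231 470
[[194.2, 216.6], [207.3, 219.8], [220.5, 223.0]]
[[192.3, 209.9], [205.6, 213.0], [219.1, 216.3]]
```

View pics/a2.png

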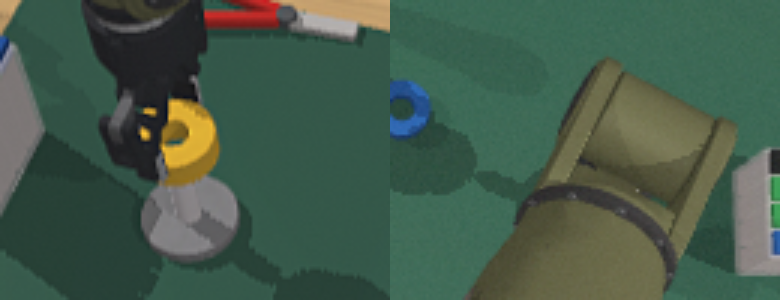

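Run:
```python
from h import *
s,R=st();P=s['position']
S=grab_frame('scene')
h=cv2.cvtColor(S,cv2.COLOR_RGB2HSV)
k=cv2.inRange(h,(20,100,60),(34,255,255)); k[:195]=0;k[:,:190]=0;k[:,232:]=0;k[240:]=0
for r in range(200,236): 
    x=np.where(k[r])[0]
    if len(x): print(r,x.min(),x.max(),len(x),end=' | ')
# roll model extremes when centred at scene-coord spindle
a=np.linspace(0,2*np.pi,181)
for nm,c in(('spindle',(.579,-.2549)),('tcp',(P[0],P[1]))):
  for z in(P[2]-.0077,P[2]+.0183):
    q=np.array([proj('scene',(c[0]+.033*np.cos(t),c[1]+.033*np.sin(t),z)) for t in a]); print('\n',nm,q.min(0),q.max(0))
```

```text
202 207 208 2 | 203 206 213 8 | 204 206 215 10 | 205 206 217 12 | 206 198 218 17 | 207 198 218 17 | 208 201 219 15 | 209 206 220 15 | 210 206 220 15 | 211 205 221 17 | 212 197 221 19 | 213 196 221 22 | 214 196 221 23 | 215 197 221 22 | 216 198 222 19 | 217 203 222 15 | 218 203 222 20 | 219 203 222 20 | 220 204 222 19 | 221 204 222 19 | 222 204 222 19 | 223 205 221 17 | 224 205 221 17 | 225 205 220 16 | 226 206 219 14 | 227 206 218 13 | 228 206 217 12 | 229 205 215 11 | 230 202 213 10 | 231 206 210 5 | 
 spindle [192.81743913 208.36404635] [221.30466922 231.24373029]

 spindle [190.90814672 201.5468202 ] [219.83018147 224.59756637]

 tcp [192.86146955 208.37805754] [221.34907929 231.2584935 ]

 tcp [190.95281157 201.56092619] [219.87523768 224.61244137]
```

Request:
servo_tool([
  {"grip":60,"dx":0.3,"dy":0,"dz":0,"wx":0,"wy":0,"wz":0},
  {"grip":60,"dx":0.3,"dy":1,"dz":0,"wx":0,"wy":0,"wz":0},
  {"grip":60,"dx":0.3,"dy":2,"dz":0,"wx":0,"wy":0,"wz":0},
  {"grip":60,"dx":0.3,"dy":3,"dz":0,"wx":0,"wy":0,"wz":0},
  {"grip":60,"dx":0.3,"dy":3.5,"dz":0,"wx":0,"wy":0,"wz":0},
  {"grip":60,"dx":0.3,"dy":4,"dz":0,"wx":0,"wy":0,"wz":0},
])

```text
t: 5.05
position: [0.5785, -0.2585, 0.0655]
tool_rot: [-0.499, 0.501, -0.501, 0.499]
force: [-0.2, 0.5, -1.9]
grip_width: 0.745
```

Request:
servo_tool([
  {"grip":60,"dx":0,"dy":1,"dz":0,"wx":0,"wy":0,"wz":0},
  {"grip":60,"dx":0,"dy":2,"dz":0,"wx":0,"wy":0,"wz":0},
  {"grip":60,"dx":0,"dy":3,"dz":0,"wx":0,"wy":0,"wz":0},
  {"grip":60,"dx":0,"dy":4,"dz":0,"wx":0,"wy":0,"wz":0},
  {"grip":60,"dx":0,"dy":4.4,"dz":0,"wx":0,"wy":0,"wz":0},
])

```text
t: 5.55
position: [0.5782, -0.2584, 0.0208]
tool_rot: [-0.499, 0.502, -0.5, 0.499]
force: [0.3, 0.1, -1.0]
grip_width: 0.746
```

Request:
servo_tool([
  {"grip":60,"dx":0,"dy":0.1,"dz":0,"wx":0,"wy":0,"wz":0},
  {"grip":60,"dx":0,"dy":0.1,"dz":0,"wx":0,"wy":0,"wz":0},
  {"grip":100,"dx":0,"dy":0.1,"dz":0,"wx":0,"wy":0,"wz":0},
  {"grip":100,"dx":0,"dy":0.1,"dz":0,"wx":0,"wy":0,"wz":0},
  {"grip":100,"dx":0,"dy":0.1,"dz":0,"wx":0,"wy":0,"wz":0},
  {"grip":100,"dx":0,"dy":-3,"dz":0,"wx":0,"wy":0,"wz":0},
  {"grip":100,"dx":0,"dy":-8,"dz":0,"wx":0,"wy":0,"wz":0},
  {"grip":100,"dx":0,"dy":-12,"dz":0,"wx":0,"wy":0,"wz":0},
])

```text
t: 6.35
position: [0.5788, -0.2587, 0.1449]
tool_rot: [0.499, -0.501, 0.501, -0.499]
force: [-0.1, -0.1, 0.5]
grip_width: 1.002
```

Run:
```python
from h import *
s,R=st();print(s['t'],s['position'],s['grip_width'],s['force'])
S=grab_frame('scene')
c,k=blob(S,(20,100,60),(34,255,255),(185,195,240,265));print(cv2.boundingRect(c),cen(c),onz('scene',cen(c),.025),[proj('scene',(.579,-.2549,z)).round(1).tolist() for z in(.012,.025,.038)])
goto([.671,-.0965,.13],down(0))
```

```text
6.35 [ 0.57878621 -0.25866736  0.14485531] 1.0021787657440766 [-0.07477634 -0.1452067   0.45182502]
(198, 224, 28, 28) [211.5777592  237.79069119] [ 0.57908069 -0.25499425  0.025     ] [[212.4, 240.8], [211.6, 237.8], [210.9, 234.7]]
d [-16.37   2.22   8.92] w [-0.009 -0.004  0.005]
```

Request:
servo_tool([
  {"grip":100,"dx":-16.5,"dy":2,"dz":9.2,"wx":-0.005,"wy":-0.004,"wz":0},
  {"grip":100,"dx":-16.5,"dy":2,"dz":9.2,"wx":-0.005,"wy":-0.004,"wz":0},
  {"grip":100,"dx":-16.5,"dy":2,"dz":9.2,"wx":-0.005,"wy":-0.004,"wz":0},
  {"grip":100,"dx":-16.5,"dy":2,"dz":9.2,"wx":-0.005,"wy":-0.004,"wz":0},
  {"grip":100,"dx":-16.5,"dy":5,"dz":9.2,"wx":-0.005,"wy":-0.004,"wz":0},
  {"grip":100,"dx":-16.5,"dy":8,"dz":9.2,"wx":-0.005,"wy":-0.004,"wz":0},
  {"grip":100,"dx":-16.5,"dy":8,"dz":9.2,"wx":-0.005,"wy":-0.004,"wz":0},
  {"grip":100,"dx":-16.5,"dy":8,"dz":9.2,"wx":-0.005,"wy":-0.004,"wz":0},
])

```text
t: 7.2
position: [0.6714, -0.0942, 0.0629]
tool_rot: [-0.501, 0.501, -0.499, 0.499]
force: [-0.2, -0.8, 0.8]
grip_width: 0.998
```

Run:
```python
from h import *
s,R=st();print(s['t'],s['position']); goto([.671,-.0945,.006],down(0))
```

```text
7.2 [ 0.67144513 -0.09416495  0.06292578]
d [ 0.03  5.69 -0.02] w [ 0.005 -0.    -0.   ]
```

Request:
servo_tool([
  {"grip":100,"dx":0,"dy":3,"dz":0,"wx":0.003,"wy":0,"wz":0},
  {"grip":100,"dx":0,"dy":5,"dz":0,"wx":0.003,"wy":0,"wz":0},
  {"grip":100,"dx":0,"dy":5.7,"dz":0,"wx":0.003,"wy":0,"wz":0},
  {"grip":45,"dx":0,"dy":5.7,"dz":0,"wx":0.003,"wy":0,"wz":0},
  {"grip":45,"dx":0,"dy":5.7,"dz":0,"wx":0.003,"wy":0,"wz":0},
  {"grip":45,"dx":0,"dy":5.7,"dz":0,"wx":0.003,"wy":0,"wz":0},
  {"grip":45,"dx":0,"dy":5.7,"dz":0,"wx":0.003,"wy":0,"wz":0},
  {"grip":45,"dx":0,"dy":5.7,"dz":0,"wx":0.003,"wy":0,"wz":0},
])

```text
t: 8.0
position: [0.6722, -0.0943, 0.0081]
tool_rot: [0.5, -0.499, 0.501, -0.5]
force: [-1.8, 0.6, 7.9]
grip_width: 0.606
```

Request:
servo_tool([
  {"grip":45,"dx":0,"dy":-3,"dz":0,"wx":0,"wy":0,"wz":0},
  {"grip":45,"dx":0,"dy":-8,"dz":0,"wx":0,"wy":0,"wz":0},
  {"grip":45,"dx":2,"dy":-12,"dz":-2,"wx":0,"wy":0,"wz":0},
  {"grip":45,"dx":16.3,"dy":-12.4,"dz":-9.3,"wx":0,"wy":0,"wz":0},
  {"grip":45,"dx":16.3,"dy":-12.4,"dz":-9.3,"wx":0,"wy":0,"wz":0},
  {"grip":45,"dx":16.3,"dy":-12.4,"dz":-9.3,"wx":0,"wy":0,"wz":0},
  {"grip":45,"dx":16.3,"dy":-10,"dz":-9.3,"wx":0,"wy":0,"wz":0},
  {"grip":45,"dx":16.3,"dy":-10,"dz":-9.3,"wx":0,"wy":0,"wz":0},
])

```text
t: 8.8
position: [0.5766, -0.2584, 0.1043]
tool_rot: [-0.5, 0.502, -0.499, 0.498]
force: [0.6, 0.9, -1.3]
grip_width: 0.601
```

Request:
servo_tool([
  {"grip":45,"dx":0,"dy":0,"dz":0,"wx":0,"wy":0,"wz":0},
  {"grip":45,"dx":0,"dy":0,"dz":0,"wx":0,"wy":0,"wz":0},
])

```text
t: 9.0
position: [0.5793, -0.256, 0.1069]
tool_rot: [0.501, -0.5, 0.5, -0.5]
force: [0.6, 0.8, -1.0]
grip_width: 0.6
```

Run:
```python
from h import *
s,R=st();P=s['position'];print(s['t'],P,s['force'],s['grip_width'],R.as_matrix().round(3)[2].tolist())
S=grab_frame('scene')
h=cv2.cvtColor(S,cv2.COLOR_RGB2HSV)
k=cv2.inRange(h,(100,120,50),(128,255,255)); k[:190]=0;k[:,185:][:,55:]=0;k[:,:180]=0;k[250:]=0
for r in range(190,240): 
    x=np.where(k[r])[0]
    if len(x): print(r,x.min(),x.max(),len(x),end=' | ')
a=np.linspace(0,2*np.pi,181)
for z in(P[2]-.0055,P[2]+.0145):
    q=np.array([proj('scene',(P[0]+.0005+.027*np.cos(t),-.255+.027*np.sin(t),z)) for t in a]); print('\n',q.min(0),q.max(0))
v=cv2.resize(S[170:270,150:280],None,fx=4,fy=4);cv2.imwrite('pics/a3.png',v[:,:,::-1])
```

```text
9.0 [ 0.57931448 -0.25599772  0.10689866] [ 0.60581566  0.78554199 -0.98144046] 0.599545394427521 [0.001, -1.0, -0.0]
206 206 209 4 | 207 206 212 7 | 208 206 214 9 | 209 206 215 10 | 210 205 215 11 | 211 197 216 13 | 212 197 217 17 | 213 197 217 17 | 214 196 217 18 | 215 204 217 14 | 216 204 217 10 | 217 211 218 8 | 218 210 218 9 | 219 208 218 11 | 220 205 218 14 | 221 205 218 14 | 222 206 217 12 | 223 206 217 12 | 224 206 216 11 | 225 207 214 8 | 226 207 213 7 | 227 206 212 7 | 228 206 210 5 | 
 [195.06721631 210.03458067] [218.41435569 228.77714669]

 [193.62763586 204.80685614] [217.24839613 223.65724887]
```

View pics/a3.png

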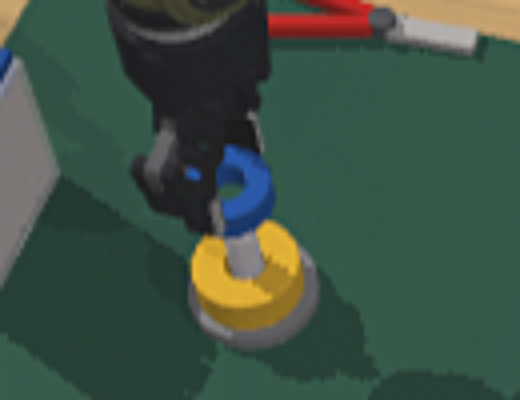

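Request:
servo_tool([
  {"grip":45,"dx":0,"dy":1,"dz":-0.05,"wx":0,"wy":0,"wz":0},
  {"grip":45,"dx":0,"dy":2,"dz":-0.05,"wx":0,"wy":0,"wz":0},
  {"grip":45,"dx":0,"dy":3,"dz":-0.05,"wx":0,"wy":0,"wz":0},
  {"grip":45,"dx":0,"dy":3.5,"dz":-0.05,"wx":0,"wy":0,"wz":0},
  {"grip":45,"dx":0,"dy":4,"dz":-0.05,"wx":0,"wy":0,"wz":0},
])

```text
t: 9.55
position: [0.5775, -0.2569, 0.0647]
tool_rot: [-0.501, 0.501, -0.499, 0.499]
force: [-1.0, -0.2, -0.6]
grip_width: 0.603
```

Request:
servo_tool([
  {"grip":45,"dx":0,"dy":1,"dz":0,"wx":0,"wy":0,"wz":0},
  {"grip":45,"dx":0,"dy":1.7,"dz":0,"wx":0,"wy":0,"wz":0},
  {"grip":45,"dx":0,"dy":1.9,"dz":0,"wx":0,"wy":0,"wz":0},
  {"grip":45,"dx":0,"dy":1.9,"dz":0,"wx":0,"wy":0,"wz":0},
])

```text
t: 9.95
position: [0.5776, -0.257, 0.0463]
tool_rot: [-0.501, 0.501, -0.499, 0.499]
force: [0.0, -0.1, -1.2]
grip_width: 0.604
```

Request:
servo_tool([
  {"grip":45,"dx":0,"dy":0.05,"dz":0,"wx":0,"wy":0,"wz":0},
  {"grip":100,"dx":0,"dy":0,"dz":0,"wx":0,"wy":0,"wz":0},
  {"grip":100,"dx":0,"dy":0,"dz":0,"wx":0,"wy":0,"wz":0},
  {"grip":100,"dx":0,"dy":0,"dz":0,"wx":0,"wy":0,"wz":0},
  {"grip":100,"dx":0,"dy":0,"dz":0,"wx":0,"wy":0,"wz":0},
  {"grip":100,"dx":0,"dy":-3,"dz":0,"wx":0,"wy":0,"wz":0},
  {"grip":100,"dx":0,"dy":-8,"dz":0,"wx":0,"wy":0,"wz":0},
  {"grip":100,"dx":0,"dy":-10,"dz":0,"wx":0,"wy":0,"wz":0},
])

```text
t: 10.75
position: [0.579, -0.2575, 0.1511]
tool_rot: [0.5, -0.499, 0.501, -0.5]
force: [0.2, -0.3, 0.2]
grip_width: 0.998
```

Run:
```python
from h import *
s,R=st();print(s['t'],s['position'],s['grip_width'],s['force'])
S=grab_frame('scene')
for lo,hi,z in(((20,100,60),(34,255,255),.025),((100,120,50),(128,255,255),.048)):
    c,k=blob(S,lo,hi,(185,195,240,265));print(cv2.boundingRect(c),cen(c),onz('scene',cen(c),z),proj('scene',(.579,-.255,z)))
goto([.472,.083,.12],down(42))
```

```text
10.75 [ 0.57895575 -0.2575343   0.15113387] 0.997877391802217 [ 0.18122647 -0.31027838  0.15235309]
(198, 227, 28, 25) [212.01728637 239.54664057] [ 0.58360517 -0.25205005  0.025     ] [211.587913   237.76385645]
(199, 221, 23, 22) [210.00264201 231.50682519] [ 0.57699016 -0.25634643  0.048     ] [210.21364353 232.29348822]
d [-34.09   3.13 -10.77] w [-0.004 -0.733  0.005]
```

Request:
servo_tool([
  {"grip":100,"dx":-34,"dy":0,"dz":-10.8,"wx":0,"wy":-0.733,"wz":0},
  {"grip":100,"dx":-34,"dy":0,"dz":-10.8,"wx":0,"wy":-0.733,"wz":0},
  {"grip":60,"dx":-34,"dy":0,"dz":-10.8,"wx":0,"wy":-0.733,"wz":0},
  {"grip":60,"dx":-34,"dy":0,"dz":-10.8,"wx":0,"wy":-0.733,"wz":0},
  {"grip":60,"dx":-34,"dy":4,"dz":-10.8,"wx":0,"wy":-0.733,"wz":0},
  {"grip":60,"dx":-34,"dy":7,"dz":-10.8,"wx":0,"wy":-0.733,"wz":0},
  {"grip":60,"dx":-34,"dy":9,"dz":-10.8,"wx":0,"wy":-0.733,"wz":0},
  {"grip":60,"dx":-34,"dy":9,"dz":-10.8,"wx":0,"wy":-0.733,"wz":0},
])

```text
t: 11.6
position: [0.4681, 0.085, 0.0552]
tool_rot: [0.647, -0.288, 0.286, -0.646]
force: [0.2, 0.0, -0.2]
grip_width: 0.6
```

Run:
```python
from h import *
s,R=st();print(s['t'],s['position'],s['grip_width'],s['joint_positions'].round(3))
goto([.472,.083,.005],down(42))
S=grab_frame('scene');T=grab_frame('top')
v=np.hstack([cv2.resize(S[205:285,290:400],None,fx=3,fy=3),cv2.resize(T[205:285,350:460],None,fx=3,fy=3)]);cv2.imwrite('pics/a4.png',v[:,:,::-1])
for lo,hi,z in(((20,100,60),(34,255,255),.025),((100,120,50),(128,255,255),.048)):
    for n,im,b in(('scene',S,(185,195,240,265)),('top',T,(390,215,435,265))):
        c,k=blob(im,lo,hi,b);print(n,cv2.boundingRect(c),onz(n,cen(c),z))
```

```text
11.6 [0.46807921 0.0849992  0.05518313] 0.6002416036410362 [ 0.102  0.375  1.884  0.     0.885 -0.632]
d [0.42 5.02 0.17] w [ 0.002  0.001 -0.002]
scene (198, 227, 28, 25) [ 0.58353835 -0.25204264  0.025     ]
top (400, 227, 25, 25) [ 0.57834538 -0.25628501  0.025     ]
scene (199, 221, 23, 22) [ 0.57699016 -0.25634643  0.048     ]
top (404, 229, 20, 19) [ 0.57813363 -0.25832049  0.048     ]
```

View pics/a4.png

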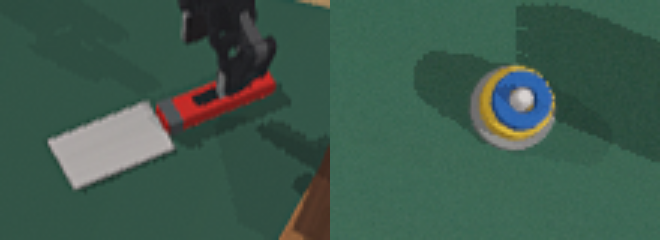

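Request:
servo_tool([
  {"grip":60,"dx":0,"dy":3,"dz":0,"wx":0,"wy":0,"wz":0},
  {"grip":60,"dx":0,"dy":4.8,"dz":0,"wx":0,"wy":0,"wz":0},
  {"grip":60,"dx":0,"dy":4.8,"dz":0,"wx":0,"wy":0,"wz":0},
  {"grip":15,"dx":0,"dy":4.8,"dz":0,"wx":0,"wy":0,"wz":0},
  {"grip":15,"dx":0,"dy":4.8,"dz":0,"wx":0,"wy":0,"wz":0},
  {"grip":15,"dx":0,"dy":4.8,"dz":0,"wx":0,"wy":0,"wz":0},
  {"grip":15,"dx":0,"dy":4.8,"dz":0,"wx":0,"wy":0,"wz":0},
  {"grip":15,"dx":0,"dy":4.8,"dz":0,"wx":0,"wy":0,"wz":0},
], squeeze=80)

```text
t: 12.5
position: [0.4704, 0.0828, 0.0104]
tool_rot: [-0.646, 0.288, -0.288, 0.646]
force: [-2.5, -2.2, 7.9]
grip_width: 0.247
```

Run:
```python
from h import *
s,R=st();P=s['position'];print(s['t'],P,s['grip_width'],s['force'],R.as_matrix().round(3).tolist())
z=R.as_matrix()[:,2]; print(np.degrees(np.arctan2(z[1],z[0])))
```

```text
12.5 [0.4703933  0.08281255 0.01035141] 0.2470483221421622 [-2.54881283 -2.21940116  7.93682665] [[0.669, 0.0, 0.743], [-0.743, -0.0, 0.669], [0.0, -1.0, 0.0]]
41.99359112388555
```

Request:
servo_tool([
  {"grip":15,"dx":0,"dy":-2,"dz":0,"wx":0,"wy":0,"wz":0},
  {"grip":15,"dx":0,"dy":-6,"dz":0,"wx":0,"wy":0,"wz":0},
  {"grip":15,"dx":0,"dy":-11,"dz":0,"wx":0,"wy":0,"wz":0},
  {"grip":15,"dx":0,"dy":-16,"dz":0,"wx":0,"wy":0,"wz":0},
  {"grip":15,"dx":0,"dy":-18,"dz":0,"wx":0,"wy":0,"wz":0},
  {"grip":15,"dx":0,"dy":-18,"dz":0,"wx":0,"wy":0,"wz":0},
])

```text
t: 13.1
position: [0.4711, 0.0831, 0.1927]
tool_rot: [-0.645, 0.286, -0.289, 0.647]
force: [0.6, 0.2, -2.2]
grip_width: 0.244
```

```bash
cat >> h.py <<'E'
TIP=np.array([.1311,.0084,0])
def slotR(yaw=-12,pitch=35):
    a,b=np.radians(yaw),np.radians(pitch)
    x=np.array([np.cos(b)*np.cos(a),np.cos(b)*np.sin(a),-np.sin(b)]);y=np.array([-np.sin(a),np.cos(a),0]);z=np.cross(x,y); return x,y,z
def tcp_for(depth,M,yaw=-12,pitch=35,n=0,lat=0):
    "tool pose with tip at slot coords (depth, lat, n); mouth M"
    x,y,z=slotR(yaw,pitch); Rt=Ro.from_matrix(np.stack([x,-z,y],1)); return np.array(M)+depth*x+lat*y+n*z-Rt.apply(TIP),Rt
E
python3 - <<'E'
from h import *
s,R=st();print(s['position'],s['grip_width'],s['force'])
T=cv2.imread('pics/top0.png')[:,:,::-1].copy();S=cv2.imread('pics/scene0.png')[:,:,::-1].copy()
c,k=blob(T,(5,90,40),(18,255,255),(210,212,268,278))
pts=np.array([onz('top',p[0],.012)[:2] for p in cv2.convexHull(c)])*1000; print('base rect',cv2.minAreaRect(pts.astype(np.float32)))
c,k=blob(T,(0,0,130),(180,50,255),(210,212,268,278)); pts=np.array([onz('top',p[0],.077)[:2] for p in c])*1000; print('lips rect top',cv2.minAreaRect(pts.astype(np.float32)))
c,k=blob(S,(0,0,130),(180,50,255),(375,240,442,315)); pts=np.array([onz('scene',p[0],.082)[:2] for p in c])*1000; print('lips rect sc',cv2.minAreaRect(pts.astype(np.float32)))
print(tri((220,247.5),(432.8,258.5)),tri((245.7,253),(403.3,246)))
P,Rt=tcp_for(-.05,[.518,.2313,.074]); print('pre',P); goto(P,Rt)
v=np.hstack([cv2.resize(T[215:275,205:270],None,fx=6,fy=6,interpolation=cv2.INTER_CUBIC),cv2.resize(S[235:295,380:445],None,fx=6,fy=6,interpolation=cv2.INTER_CUBIC)]);cv2.imwrite('pics/a5.png',v[:,:,::-1])
E
```

```text
[0.47113107 0.08306276 0.19271301] 0.24449875446647842 [ 0.62647215  0.24455843 -2.17758811]
base rect ((552.247314453125, 224.32276916503906), (99.27875518798828, 125.00967407226562), 77.64773559570312)
lips rect top ((517.44580078125, 231.99349975585938), (71.66874694824219, 16.249067306518555), 77.52313232421875)
lips rect sc ((520.3760986328125, 232.92605590820312), (71.72112274169922, 9.996074676513672), 78.27470397949219)
(array([0.53053698, 0.26535432, 0.08566654]), np.float64(0.005474647873437438)) (array([0.51739539, 0.19555922, 0.08825338]), np.float64(0.0041442093516947725))
pre [0.37760609 0.26114165 0.18475557]
d [-19.49   0.76   4.96] w [-0.195 -0.608  0.594]
```

View pics/a5.png

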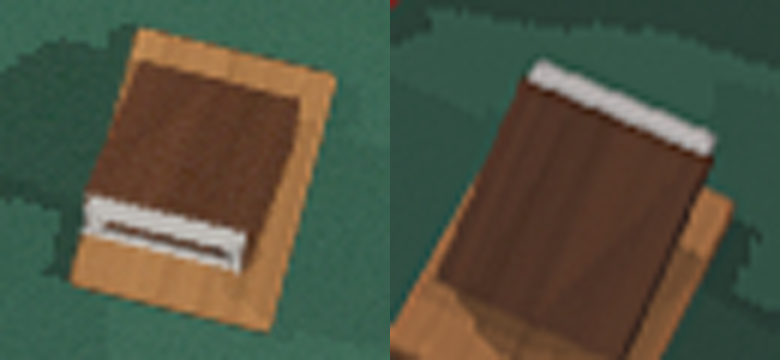

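Run:
```python
from h import *
P,Rt=tcp_for(-.06,[.519,.2322,.074],-12.3); print('pre',P); goto(P,Rt)
```

```text
pre [0.37076078 0.26452138 0.19049133]
d [-20.2    0.18   4.68] w [-0.193 -0.603  0.595]
```

Request:
servo_tool([
  {"grip":15,"dx":-20.2,"dy":0.2,"dz":4.7,"wx":-0.193,"wy":-0.603,"wz":0.595},
  {"grip":15,"dx":-20.2,"dy":0.2,"dz":4.7,"wx":-0.193,"wy":-0.603,"wz":0.595},
  {"grip":15,"dx":-20.2,"dy":0.2,"dz":4.7,"wx":-0.193,"wy":-0.603,"wz":0.595},
  {"grip":15,"dx":-20.2,"dy":0.2,"dz":4.7,"wx":-0.193,"wy":-0.603,"wz":0.595},
  {"grip":15,"dx":-20.2,"dy":0.2,"dz":4.7,"wx":-0.193,"wy":-0.603,"wz":0.595},
  {"grip":15,"dx":-20.2,"dy":0.2,"dz":4.7,"wx":-0.193,"wy":-0.603,"wz":0.595},
  {"grip":15,"dx":-20.2,"dy":0.2,"dz":4.7,"wx":-0.193,"wy":-0.603,"wz":0.595},
  {"grip":15,"dx":-20.2,"dy":0.2,"dz":4.7,"wx":-0.193,"wy":-0.603,"wz":0.595},
])

```text
t: 13.9
position: [0.3696, 0.2643, 0.186]
tool_rot: [-0.648, 0.287, 0.14, 0.692]
force: [0.5, 0.3, -2.6]
grip_width: 0.245
```

Request:
servo_tool([
  {"grip":15,"dx":0,"dy":0,"dz":0,"wx":0,"wy":0,"wz":0},
  {"grip":15,"dx":0,"dy":0,"dz":0,"wx":0,"wy":0,"wz":0},
])

```text
t: 14.1
position: [0.3696, 0.2645, 0.1873]
tool_rot: [-0.647, 0.286, 0.14, 0.692]
force: [-0.3, 1.7, -0.8]
grip_width: 0.244
```

Run:
```python
from h import *
s,R=st();print(s['t'],s['position'],s['joint_positions'].round(2),s['force'])
P,Rt=tcp_for(-.06,[.519,.2322,.074],-12.3); goto(P,Rt)
tip=s['position']+R.apply(TIP); print('tip',tip)
S=grab_frame('scene');T=grab_frame('top')
for n in('top','scene'): print(n,'tip',proj(n,tip),[proj(n,s['position']+R.apply(TIP+[0,0,d])).round(1).tolist() for d in(-.025,.025)],'mouth',proj(n,[.519,.2322,.074]))
v=np.hstack([cv2.resize(T[215:285,200:270],None,fx=5,fy=5,interpolation=cv2.INTER_CUBIC),cv2.resize(S[215:285,375:445],None,fx=5,fy=5,interpolation=cv2.INTER_CUBIC)]);cv2.imwrite('pics/a6.png',v[:,:,::-1])
```

```text
14.1 [0.36962185 0.26446137 0.18729342] [ 0.37  0.41  1.59  0.32  1.67 -1.04] [-0.33948609  1.74870841 -0.78911329]
d [-0.09 -0.32  0.03] w [ 0.001 -0.002 -0.005]
tip [0.46939537 0.24245886 0.10471677]
top tip [225.46940491 269.89028768] [[234.7, 272.2], [216.2, 267.6]] mouth [231.76717705 252.8726162 ]
scene tip [427.74187398 229.90799356] [[417.6, 225.6], [437.9, 234.2]] mouth [417.31979679 253.71520547]
```

View pics/a6.png

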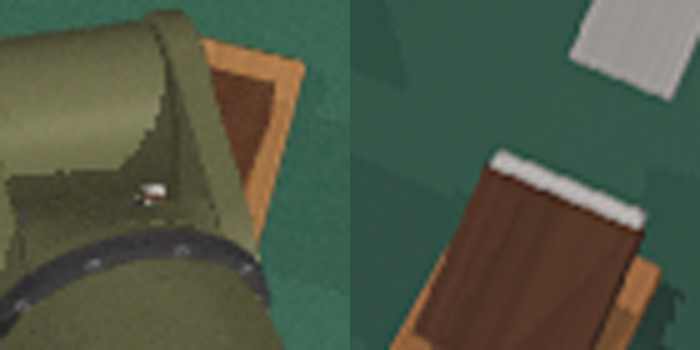

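Request:
servo_tool([
  {"grip":15,"dx":0,"dy":-0.3,"dz":-0.12,"wx":0,"wy":0,"wz":-0.005},
  {"grip":15,"dx":2,"dy":-0.3,"dz":-0.12,"wx":0,"wy":0,"wz":-0.005},
  {"grip":15,"dx":3.5,"dy":-0.3,"dz":-0.12,"wx":0,"wy":0,"wz":-0.005},
  {"grip":15,"dx":4.4,"dy":-0.3,"dz":-0.12,"wx":0,"wy":0,"wz":-0.005},
  {"grip":15,"dx":4.4,"dy":-0.3,"dz":-0.12,"wx":0,"wy":0,"wz":-0.005},
  {"grip":15,"dx":4.4,"dy":-0.3,"dz":-0.12,"wx":0,"wy":0,"wz":-0.005},
])

```text
t: 14.8
position: [0.406, 0.2554, 0.1642]
tool_rot: [-0.648, 0.284, 0.14, 0.693]
force: [-0.4, 0.2, -0.5]
grip_width: 0.244
```

```bash
cat >> h.py <<'E'
def slotstate(M=(.519,.2322,.074),yaw=-12.3):
    s,R=st(); x,y,z=slotR(yaw); v=s['position']+R.apply(TIP)-np.array(M); A=np.stack([x,y,z])
    Rt=tcp_for(0,M,yaw)[1]; print('t',s['t'],'tip slot mm',(A@v*1000).round(1),'rot err',(R.inv()*Rt).as_rotvec().round(4),'F slot',(A@s['force']).round(1),'F',s['force'].round(1),'grip',s['grip_width'])
E
python3 - <<'E'
from h import *
slotstate()
s,R=st(); S=grab_frame('scene');T=grab_frame('top')
print([proj('scene',s['position']+R.apply(TIP+[0,0,d])).round(1).tolist() for d in(-.025,.025)])
v=np.hstack([cv2.resize(S[225:275,390:450],None,fx=7,fy=7,interpolation=cv2.INTER_CUBIC),cv2.resize(T[225:275,205:255],None,fx=7,fy=7)]);cv2.imwrite('pics/a7.png',v[:,:,::-1])
# blade edge rows
h=cv2.cvtColor(S,cv2.COLOR_RGB2HSV)
E
```

```text
t 14.8 tip slot mm [-15.1  -1.5  -0.9] rot err [ 0.0014 -0.0008 -0.0018] F slot [-0.   0.1 -0.7] F [-0.4  0.2 -0.5] grip 0.24382385497067632
[[409.4, 243.1], [429.6, 251.8]]
```

View pics/a7.png

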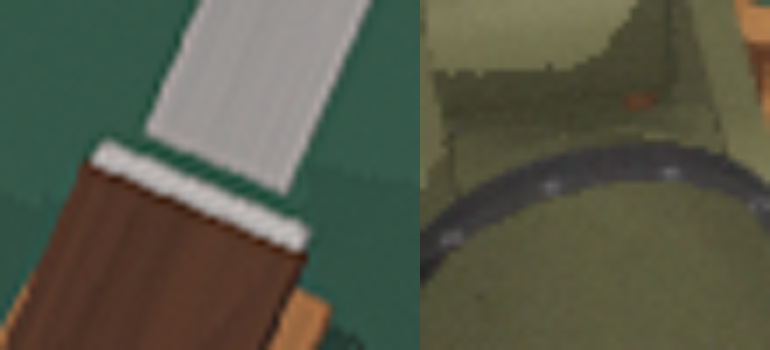

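Request:
servo_tool([
  {"grip":15,"dx":0.4,"dy":-0.09,"dz":0,"wx":0,"wy":0,"wz":0},
  {"grip":15,"dx":0.8,"dy":-0.09,"dz":0,"wx":0,"wy":0,"wz":0},
  {"grip":15,"dx":1.2,"dy":-0.09,"dz":0,"wx":0,"wy":0,"wz":0},
  {"grip":15,"dx":1.6,"dy":-0.09,"dz":0,"wx":0,"wy":0,"wz":0},
  {"grip":15,"dx":2.0,"dy":-0.09,"dz":0,"wx":0,"wy":0,"wz":0},
])

```text
t: 15.4
position: [0.4229, 0.2517, 0.1528]
tool_rot: [-0.648, 0.284, 0.14, 0.693]
force: [0.1, 0.2, -0.8]
grip_width: 0.246
```

```bash
python3 -c "
from h import *
slotstate()"
```

```text
t 15.4 tip slot mm [ 5.6 -1.5 -0.3] rot err [ 0.0016 -0.0008 -0.0019] F slot [ 0.5  0.2 -0.7] F [ 0.1  0.2 -0.8] grip 0.24647591856610304
```

Inside the mouth with no contact force. Continuing.

Request:
servo_tool([
  {"grip":15,"dx":0.8,"dy":0,"dz":0,"wx":0,"wy":0,"wz":0},
  {"grip":15,"dx":1.6,"dy":0,"dz":0,"wx":0,"wy":0,"wz":0},
  {"grip":15,"dx":2.4,"dy":0,"dz":0,"wx":0,"wy":0,"wz":0},
  {"grip":15,"dx":3.0,"dy":0,"dz":0,"wx":0,"wy":0,"wz":0},
])

```text
t: 15.8
position: [0.4472, 0.2463, 0.1352]
tool_rot: [-0.648, 0.285, 0.14, 0.692]
force: [-0.2, 0.5, -1.5]
grip_width: 0.246
```

```bash
python3 -c "
from h import *
slotstate()"
```

```text
t 15.8 tip slot mm [36.  -1.7 -0.5] rot err [ 0.0017 -0.001  -0.0022] F slot [ 0.6  0.4 -1.4] F [-0.2  0.5 -1.5] grip 0.24582176949435308
```

Request:
servo_tool([
  {"grip":15,"dx":0.8,"dy":0,"dz":0,"wx":0,"wy":0,"wz":0},
  {"grip":15,"dx":1.6,"dy":0,"dz":0,"wx":0,"wy":0,"wz":0},
  {"grip":15,"dx":2.4,"dy":0,"dz":0,"wx":0,"wy":0,"wz":0},
  {"grip":15,"dx":3.0,"dy":0,"dz":0,"wx":0,"wy":0,"wz":0},
  {"grip":15,"dx":3.3,"dy":0,"dz":0,"wx":0,"wy":0,"wz":0},
])

```text
t: 16.3
position: [0.4734, 0.2406, 0.1164]
tool_rot: [-0.648, 0.285, 0.14, 0.692]
force: [0.9, -0.1, -1.2]
grip_width: 0.247
```

```bash
python3 -c "
from h import *
slotstate()"
```

```text
t 16.3 tip slot mm [68.8 -1.7 -0.5] rot err [ 0.0016 -0.001  -0.0021] F slot [ 1.4  0.1 -0.5] F [ 0.9 -0.1 -1.2] grip 0.2472548869908466
```

Now slow steps until the bottom is felt.

Request:
servo_tool([
  {"grip":15,"dx":0.2,"dy":0,"dz":0,"wx":0,"wy":0,"wz":0},
  {"grip":15,"dx":0.4,"dy":0,"dz":0,"wx":0,"wy":0,"wz":0},
  {"grip":15,"dx":0.5,"dy":0,"dz":0,"wx":0,"wy":0,"wz":0},
  {"grip":15,"dx":0.6,"dy":0,"dz":0,"wx":0,"wy":0,"wz":0},
])

```text
t: 16.7
position: [0.4778, 0.2397, 0.1136]
tool_rot: [-0.648, 0.284, 0.14, 0.693]
force: [-0.8, -0.0, -1.3]
grip_width: 0.242
```

Request:
servo_tool([
  {"grip":15,"dx":0.1,"dy":0,"dz":0,"wx":0,"wy":0,"wz":0},
  {"grip":15,"dx":0.1,"dy":0,"dz":0,"wx":0,"wy":0,"wz":0},
])

```text
t: 16.9
position: [0.4785, 0.2396, 0.113]
tool_rot: [-0.648, 0.284, 0.14, 0.693]
force: [-1.2, 0.2, 0.6]
grip_width: 0.245
```

```bash
python3 -c "
from h import *
slotstate()"
```

```text
t 16.9 tip slot mm [75.  -1.5 -0.3] rot err [ 0.0015 -0.0006 -0.0021] F slot [-1.3 -0.  -0.2] F [-1.2  0.2  0.6] grip 0.2452091116109049
```

Request:
servo_tool([
  {"grip":15,"dx":0.1,"dy":0,"dz":0,"wx":0,"wy":0,"wz":0},
  {"grip":15,"dx":0.2,"dy":0,"dz":0,"wx":0,"wy":0,"wz":0},
  {"grip":15,"dx":0.2,"dy":0,"dz":0,"wx":0,"wy":0,"wz":0},
])

```text
t: 17.2
position: [0.4787, 0.2398, 0.1129]
tool_rot: [-0.648, 0.285, 0.142, 0.692]
force: [-15.5, 2.7, 11.3]
grip_width: 0.245
```

```bash
python3 -c "
from h import *
slotstate()"
```

```text
t 17.2 tip slot mm [75.2 -1.2 -0.9] rot err [ 0.0024  0.0004 -0.0065] F slot [-19.4  -0.7   0.2] F [-15.5   2.7  11.3] grip 0.244989906678191
```

Request:
servo_tool([
  {"grip":15,"dx":-0.13,"dy":0,"dz":0,"wx":0,"wy":0,"wz":0},
  {"grip":15,"dx":-0.13,"dy":0,"dz":0,"wx":0,"wy":0,"wz":0},
  {"grip":30,"dx":-0.13,"dy":0,"dz":0,"wx":0,"wy":0,"wz":0},
  {"grip":45,"dx":-0.13,"dy":0,"dz":0,"wx":0,"wy":0,"wz":0},
  {"grip":60,"dx":-0.13,"dy":0,"dz":0,"wx":0,"wy":0,"wz":0},
  {"grip":60,"dx":-0.13,"dy":0,"dz":0,"wx":0,"wy":0,"wz":0},
  {"grip":60,"dx":-0.13,"dy":0,"dz":0,"wx":0,"wy":0,"wz":0},
], squeeze=30)

```text
t: 17.9
position: [0.4793, 0.2393, 0.1125]
tool_rot: [-0.648, 0.284, 0.14, 0.693]
force: [-0.1, -0.2, -0.5]
grip_width: 0.6
```

Request:
servo_tool([
  {"grip":60,"dx":0,"dy":-1.5,"dz":0,"wx":0,"wy":0,"wz":0},
  {"grip":60,"dx":0,"dy":-4,"dz":0,"wx":0,"wy":0,"wz":0},
  {"grip":60,"dx":0,"dy":-8,"dz":0,"wx":0,"wy":0,"wz":0},
  {"grip":60,"dx":0,"dy":-12,"dz":0,"wx":0,"wy":0,"wz":0},
  {"grip":60,"dx":-5,"dy":-14,"dz":-5,"wx":0,"wy":0,"wz":0},
  {"grip":60,"dx":-5,"dy":-14,"dz":-10,"wx":0,"wy":0,"wz":0},
  {"grip":60,"dx":-5,"dy":-14,"dz":-15,"wx":0,"wy":0,"wz":0},
  {"grip":60,"dx":-5,"dy":-14,"dz":-20,"wx":0,"wy":0,"wz":0},
])

```text
t: 18.7
position: [0.4785, 0.0515, 0.2565]
tool_rot: [-0.648, 0.284, 0.14, 0.693]
force: [1.4, -0.6, -0.6]
grip_width: 0.601
```

Request:
servo_tool([
  {"grip":60,"dx":0,"dy":0,"dz":-5,"wx":0,"wy":0,"wz":0},
  {"grip":60,"dx":0,"dy":0,"dz":-10,"wx":0,"wy":0,"wz":0},
  {"grip":60,"dx":0,"dy":0,"dz":-10,"wx":0,"wy":0,"wz":0},
  {"grip":60,"dx":0,"dy":0,"dz":-10,"wx":0,"wy":0,"wz":0},
])

```text
t: 19.1
position: [0.458, -0.0453, 0.2561]
tool_rot: [-0.648, 0.285, 0.139, 0.693]
force: [-0.2, 0.2, 0.6]
grip_width: 0.599
```

Run:
```python
from h import *
s,R=st();print(s['t'],s['position'],s['force'])
S=grab_frame('scene');T=grab_frame('top')
S0=cv2.imread('pics/scene0.png')[:,:,::-1].copy();T0=cv2.imread('pics/top0.png')[:,:,::-1].copy()
for nm,b in(('markersA',(118,178,168,245)),('markersB',(485,245,530,325)),('snips',(208,160,272,186)),('mic',(262,295,310,365))):
    d=np.abs(S.astype(int)-S0).max(2)[b[1]:b[3],b[0]:b[2]]; print(nm,'px changed',(d>60).sum())
v=np.vstack([np.hstack([cv2.resize(T[205:285,200:300],None,fx=4,fy=4,interpolation=cv2.INTER_CUBIC),cv2.resize(S[210:290,370:470],None,fx=4,fy=4,interpolation=cv2.INTER_CUBIC)]),np.hstack([cv2.resize(S,(400,300)),cv2.resize(T,(400,300))])[:280]]);cv2.imwrite('pics/a8.png',v[:,:,::-1])
```

```text
19.1 [ 0.45797133 -0.04527278  0.25611526] [-0.24618847  0.24231654  0.59050692]
markersA px changed 0
markersB px changed 11
snips px changed 149
mic px changed 12
```

View pics/a8.png

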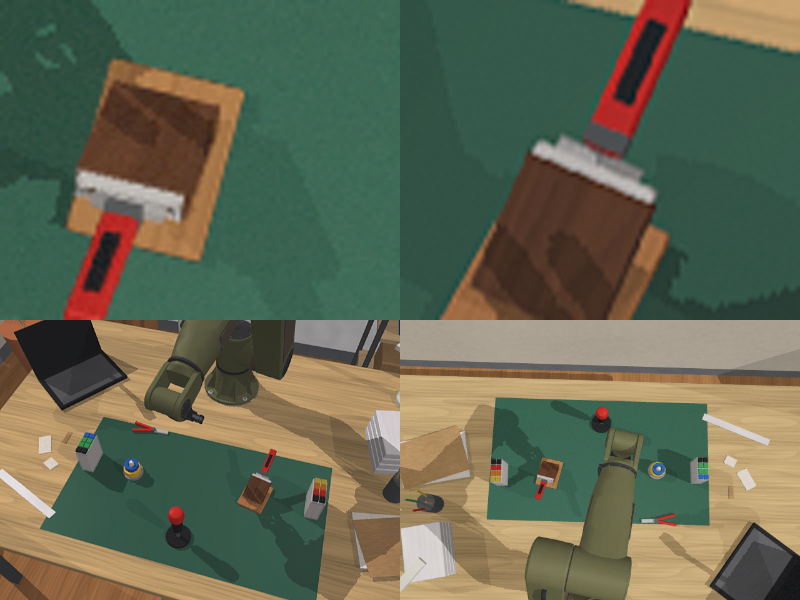

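Run:
```python
from h import *
S=grab_frame('scene');T=grab_frame('top')
S0=cv2.imread('pics/scene0.png')[:,:,::-1].copy();T0=cv2.imread('pics/top0.png')[:,:,::-1].copy()
for n,a,b0,bx in(('scene',S,S0,(205,160,248,190)),('top',T,T0,(410,305,450,335))):
    for im in(b0,a):
        c,k=blob(im,(0,110,60),(10,255,255),bx); print(n,'snips',cv2.boundingRect(c),cen(c).round(2))
# handle end of scraper: expected x=-100 -> slot depth -115, z +2..14 above tip mid
M=np.array([.519,.2322,.074]);x,y,z=slotR(-12.3)
for n,im,b in(('scene',S,(415,190,460,255)),('top',T,(205,250,240,310))):
    c,k=blob(im,(0,110,60),(10,255,255),b); q=c[:,0]
    print(n,cv2.boundingRect(c),'expected handle end',[proj(n,M-.115*x+z*h-.0012*y).round(1).tolist() for h in(-.002,.014)],'ferrule/red start(-27)',proj(n,M-.027*x+.014*z).round(1))
```

```text
scene snips (211, 162, 33, 18) [225.91 172.24]
scene snips (211, 162, 33, 18) [225.91 172.24]
top snips (412, 310, 31, 20) [428.87 319.78]
top snips (412, 310, 31, 20) [428.87 319.78]
scene (418, 206, 25, 38) expected handle end [[437.3, 207.1], [436.7, 206.4]] ferrule/red start(-27) [421.4 242.6]
top (216, 258, 19, 30) expected handle end [[219.4, 285.4], [219.6, 281.4]] ferrule/red start(-27) [229.1 256.6]
```

```bash
python3 -c "
from bench import job
print(job.hand_in())"
```

```text
the job is handed in; nothing more can be done
None
```

The job is done and handed in, with the clock at about 19 s. The yellow roll went down the spindle first, then the blue one on top. The scraper is blade first in the slot, let go, and the gripper is clear of everything.

**Rolls:**
- After release, the yellow roll measured at its expected place on the foot, and the gripper height at release agreed.
- The blue roll sits on top with the post showing through it. The top view puts it on the spindle axis. The scene view put it about 2 mm off in x and in y, or up to about 3 mm high. I accepted that as within the roll's hole clearance and the camera calibration.

**Scraper:** Contact came at 75 mm depth with about 19 N along the slot, which is the bottom. After release, the handle was where it should be to within about a pixel in the scene view. In the top view I could compare it only roughly.

**Objects to leave alone:**
- The snips measured the same in both views before and after. The pixels that changed around them I put down to the arm and its shadow.
- Marker case A showed no changed pixels. Case B showed 11 and the microphone 12, and both look unmoved in the last picture.

The largest force I read was about 19 N. No verdict is reported at hand-in.

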